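# Proof-pull a snowshoe buckle on the spring tester

## Task

Proof-test the snowshoe buckle that is clamped in the pull tester (the larger tester, with the flat upright grip): pull the grip straight out until the pointer is level with the rider clip on the scale, and keep it there for two seconds. Then ease it all the way home, without letting it snap back, and let go; do not shift the rider.

Things in the scene. Friction and masses are not known exactly. Their poses are not given: they have to be found in the camera images.
- grip (a point): Grasp point, 68 mm above the bench, centred in the large tester's black upright grip: 18 mm thick along x, 50 mm wide along y, top 90 mm above the bench. z up; x along the drawbar from grip to housing: pulling out is along -x, roughly towards the robot, without turning. A smaller tester with round barrel and ball knob stands beside it, unused.
- pointer (a point): Middle of the flat steel pointer (6 mm wide along x) that sticks out sideways from the drawbar over the white scale strip, 30 mm above the bench. Moves with the grip; axes as grip. Order along +x: grip, clamped buckle (30 mm wide), pointer, aluminium housing (58 mm high, front about 170 mm behind the grip when home); all between grip and housing is at most 42 mm above the bench.
- rider_mark (a point): Centre of the rider, on the scale's middle line, 30 mm above the bench: a stiff 6 mm wide dark steel clip across the white scale strip, with a 12 x 14 mm tab over the board's edge (top 35 mm above the bench). The pointer is level with it when both points have the same x along the drawbar. Axes as grip. The tester's plywood board (380 x 100 x 12 mm) is fixed to the bench.
- drawbar (a joint): How far the grip is pulled out, in m: 0 is fully home (its stop), 0.12 the end of its travel. A spring pulls it home with 1 N at 0, rising by 0.8 N per 10 mm; let go, it snaps back.

How it is judged:
On the way:
1. the pointer is held level with the rider, within 10 mm, for a second (x of pointer in the frame of rider_mark between -0.01 and 0.01 m), for 1 s.
At the end, for the whole second after the job is handed in: After the hold, the drawbar is back home (within 8 mm), at rest and released (value of joint drawbar below 0.008 m and velocity of joint drawbar between -0.02 and 0.02 m/s); the robot touches nothing.
It fails at once if the drawbar snaps back (faster than 0.5 m/s) (velocity of joint drawbar below -0.5 m/s).
It fails at once if the rider is shifted by more than 8 mm (distance of rider_mark from where it was at the start of the episode above 0.008 m).
It also fails if it takes over 38 s, if anything falls off the work surface, if the arm or the gripper's body presses on something with over 40 N, if the wrist force passes 120 N, or if a joint passes its speed limit or range.

## Robot

A 7-joint arm with a two-finger parallel gripper is mounted at the origin on the work surface. World frame = base frame: x ahead of the robot, y to its left, z up, the work surface at z = 0. Lengths are in m, angles in rad, forces in N, time in s.
With the tool pointing down it reaches from about 0.4 to 0.9 m from the base axis. Payload 5.5 kg.
Tool frame: the origin (TCP) lies midway between the tips of the shut fingers; the grasp point (between the pads) lies 19 mm behind it (manip.grip_depth is the distance from the TCP to the grasp point, in m); z points along the fingers, x is the direction in which the jaws open and shut, and the axes are right-handed (so a half turn about z gives the same grasp; the last joint's range is limited). The gripper opens to 92 mm and grips with 3 to 60 N. Pads are 19 mm wide; open, the fingers measure 130 mm over their backs; the gripper's body (75 mm by 190 mm) begins 47 mm behind the grasp point.
Start: joints at [-0.942, 0.501, -0.427, 1.55, 0.221, 1.138, -0.21], TCP at [0.232, 0.607, 0.227] pointing down, gripper open.
Joint ranges: [-2.88, 2.88], [-0.31, 2.03], [-1.54, 1.56], [0.2, 2.42], [-1.41, 4.55], [0.19, 2.02], [-2.57, 2.57]. Speed limits (rad/s): [2.57, 2.57, 3.14, 3.14, 3.14, 3.14, 3.14].

## Interface

Orientations are given as a unit quaternion [x, y, z, w].
In Python, from bench import manip, effector, viewer gives the robot as it stands. Calls block until the motion is done:
- manip.move_pose(position, orientation): joint-space move of the TCP to a pose.
- manip.servo_line(position, ori=None, vel=0.15): straight line of the TCP; ori=None keeps the orientation; vel is the mean speed in m/s.
- manip.movej(angles): joint-space move.
- effector.open_jaws() and effector.close(f_grip=None): open the fingers fully, or close them until they stop; f_grip is the grip in N (None keeps the last).
- manip.sleep(seconds).
- manip.solve_ik(position, orientation): joint angles nearest the present ones, or None.
- viewer.get_image(name): name is "scene" or "top" or "wrist"; returns the picture (480x640x3 uint8, red, green, blue); there is no depth.
- viewer.get_calibration(name): a dict with "vfov" (degrees; the focal length in pixels is half the picture's height over the tangent of half this angle, whatever the lens; pixels are square), "cx", "cy" (the principal point, pixels), "eye" and "attitude" of the camera in the world. Camera axes: x right, y down, z forward; pixel columns grow to the right and rows downward; lengths in m; the calibration is good to about 2 mm. A picture is of the moment at which its call begins: read the wrist's pose just before it. get_calibration takes no time and is no camera call; for the wrist camera it gives the pose at the moment of the call.
A pose or a line that the arm cannot do raises manip.PlanningError and nothing moves.
- manip.hand_in(): hands the job in, once; it reports no verdict.
Readings, each from a call of its own:
- manip.current_clock(): time.
- manip.current_q(): joint angles.
- manip.current_joint_velocities(): joint speeds.
- manip.current_tau(): joint torques, N m.
- manip.current_tool_pos(): TCP position.
- manip.current_tcp_rot(): TCP orientation.
- manip.current_force(): force on the tool from outside, world axes, zero at the start.
- manip.current_wrist_torque(): the same for the moment, N m.
- manip.current_finger_gap(): finger opening in m.
Only numpy, scipy, OpenCV 4.12 (cv2) and the standard library are available. Lean on these libraries where they do the work, as an engineer would, in place of code of your own. Each camera call takes 0.05 s, during which the arm holds its last target.

## Working session

There is one attempt and no reset: what is moved stays moved. The work goes in short steps, each a Python script; the robot and the scene stay as the last script left them, time stands still between calls to the robot, and variables do not carry over. Pictures are saved under pics/ and viewed, and the job is handed in when it is done.

```bash
mkdir -p pics; ls
python3 - <<'E'
from bench import manip, effector, viewer
import cv2
for n in ("scene","top","wrist"):
    c=viewer.get_calibration(n); print(n,c)
    cv2.imwrite(f"pics/a_{n}.png",viewer.get_image(n)[:,:,::-1])
print(manip.current_clock(),manip.current_tool_pos(),manip.current_tcp_rot(),manip.grip_depth)
E
```

```text
pics
scene {'vfov': 44.554787230611964, 'cx': 322.527651106543, 'cy': 241.5673388683355, 'eye': array([ 0.98911635, -0.45538364,  0.6978512 ]), 'attitude': array([ 0.88744934,  0.29915607, -0.10740744, -0.33377082])}
top {'vfov': 45.4853424089791, 'cx': 327.8575761607049, 'cy': 244.60962646395964, 'eye': array([0.61289668, 0.00322064, 0.86875245]), 'attitude': array([-0.70524139,  0.70866485, -0.01978014,  0.00612056])}
wrist {'vfov': 66.30208482863192, 'cx': 318.17769378140036, 'cy': 242.57943769410906, 'eye': array([0.1614422 , 0.63406173, 0.38375529]), 'attitude': array([0.81546118, 0.5605484 , 0.08095298, 0.11939506])}
0.15 [0.2323757  0.60647586 0.22591696] [ 8.23922656e-01  5.66701788e-01 -6.12705769e-04  4.06114617e-04] 0.0188
```

View pics/a_top.png

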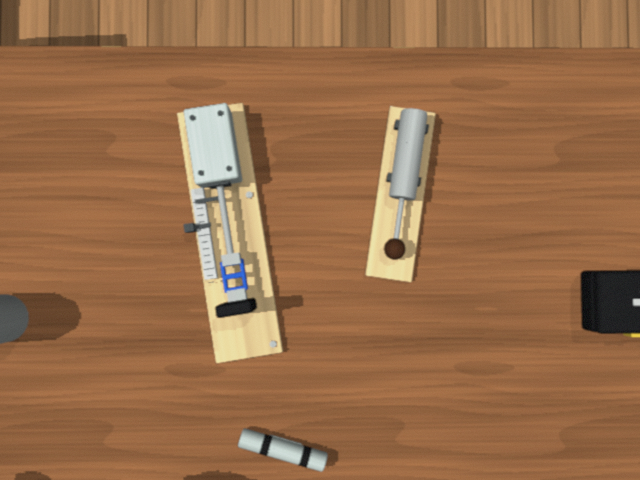

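View pics/a_scene.png

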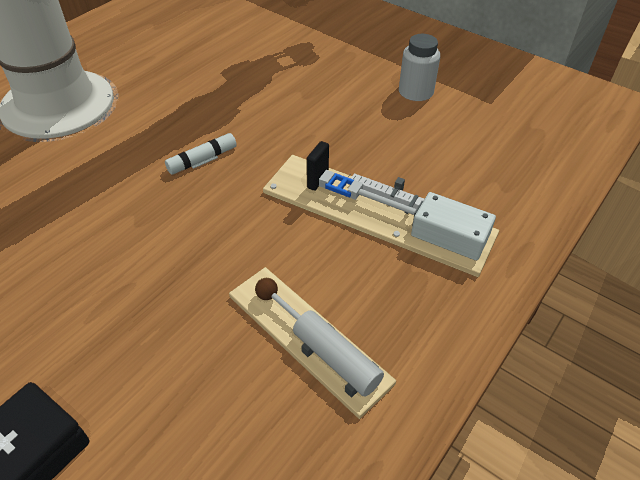

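```bash
python3 -c "
import cv2
i=cv2.imread('pics/a_top.png');cv2.imwrite('pics/a_top_crop.png',cv2.resize(i[100:340,150:470],None,fx=2.5,fy=2.5,interpolation=2))"
```

```text
(no output)
```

View pics/a_top_crop.png

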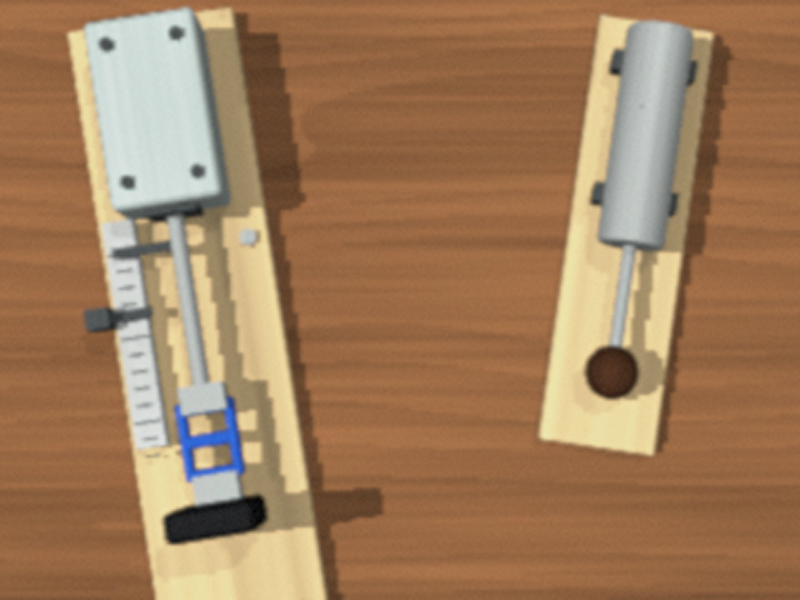

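The top view shows the large tester's grip at about (236,308), pointer at (206,199), rider clip at (204,227) with its tab at (189,228), and the board running down from (212,104). Next I'll measure these.

```bash
cat > h.py <<'E'
import numpy as np, cv2
from scipy.spatial.transform import Rotation as R
def ray(c,uv,z):
    f=240/np.tan(np.radians(c['vfov']/2)); uv=np.atleast_2d(uv).astype(float)
    d=np.c_[(uv[:,0]-c['cx'])/f,(uv[:,1]-c['cy'])/f,np.ones(len(uv))]
    d=R.from_quat(c['attitude']).apply(d); e=np.array(c['eye'])
    return e+d*((z-e[2])/d[:,2])[:,None]
def proj(c,P):
    f=240/np.tan(np.radians(c['vfov']/2))
    p=R.from_quat(c['attitude']).inv().apply(np.atleast_2d(P)-np.array(c['eye']))
    return np.c_[f*p[:,0]/p[:,2]+c['cx'],f*p[:,1]/p[:,2]+c['cy']]
E
python3 - <<'E'
from bench import viewer
from h import *
c=viewer.get_calibration("top"); s=viewer.get_calibration("scene")
im=cv2.imread('pics/a_top.png'); hsv=cv2.cvtColor(im,cv2.COLOR_BGR2HSV)
wood=((hsv[...,0]>10)&(hsv[...,0]<35)&(im[...,2]>175)).astype(np.uint8)
wood[:90]=0; wood[:,300:]=0; wood[400:]=0
cn=max(cv2.findContours(cv2.morphologyEx(wood,cv2.MORPH_CLOSE,np.ones((9,9))),0,1)[0],key=cv2.contourArea)
w=ray(c,cn[:,0],.012)[:,:2]
r=cv2.minAreaRect((w*1000).astype(np.float32)); print("board",r)
blk=(im.max(2)<45).astype(np.uint8); blk[:290]=0;blk[330:]=0;blk[:,:205]=0;blk[:,265:]=0
n,l,st,ce=cv2.connectedComponentsWithStats(blk); k=1+st[1:,4].argmax(); print(st[k],ce[k])
ys,xs=np.where(l==k); 
w=ray(c,np.c_[xs,ys],.09)[:,:2]; print("grip z.09",cv2.minAreaRect((w*1000).astype(np.float32)),w.mean(0))
for n,p,z in(("ptr",(206,199.2),.03),("ptrbase",(218,197),.03),("rider",(204,226.8),.03),("tab",(189.2,228),.035),("rod1",(220.5,187),.03),("rod2",(231,253),.03)):
    P=ray(c,p,z)[0]; print(n,P,proj(s,P))
i=cv2.imread('pics/a_scene.png');cv2.imwrite('pics/a_scene_crop.png',cv2.resize(i[130:290,250:510],None,fx=3,fy=3,interpolation=2))
E
```

```text
board ((706.66748046875, 141.23924255371094), (297.7528991699219, 99.78706359863281), 9.099621772766113)
[217 299  39  18 455] [236.01318681 307.43736264]
grip z.09 ((557.01806640625, 112.72434997558594), (16.535480499267578, 52.47460174560547), 9.951278686523438) [0.5569816  0.11270257]
ptr [0.71094702 0.16507775 0.03      ] [[413.47794501 203.94599124]]
ptrbase [0.71413045 0.14757139 0.03      ] [[409.45518236 211.04400179]]
rider [0.67046434 0.16788548 0.03      ] [[393.1008921  192.21807401]]
tab [0.66845853 0.18830724 0.035     ] [[399.05825523 182.64787232]]
rod1 [0.72883828 0.14394513 0.03      ] [[416.24710158 216.46230055]]
rod2 [0.63197142 0.1284999  0.03      ] [[360.00084301 195.54025876]]
```

View pics/a_scene_crop.png

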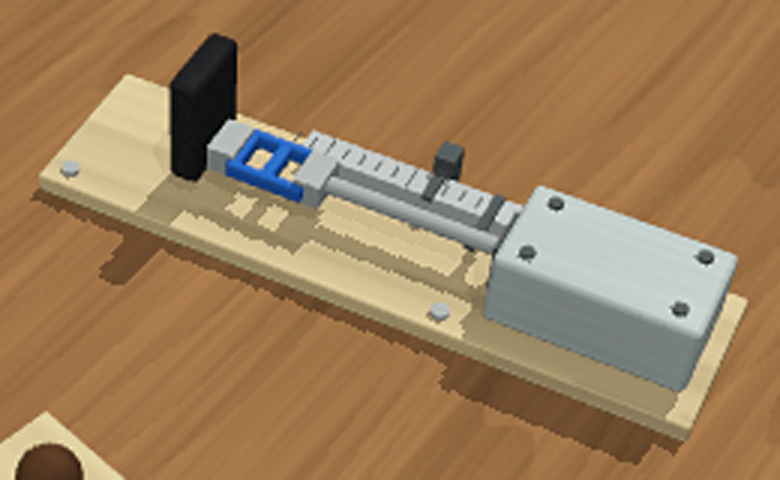

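```bash
cat >> h.py <<'E'
TH=np.radians(9.1); AX=np.array([np.cos(TH),np.sin(TH),0])
def quat(s):
    x=s*AX; z=np.array([0,0,-1.]); return R.from_matrix(np.c_[x,np.cross(z,x),z]).as_quat()
E
python3 - <<'E'
from bench import manip, viewer
from h import *
q0=np.array(manip.current_q())
for s in(1,-1):
    for d in (0,.06):
        q=manip.solve_ik(np.array([.556,.115,.049])-AX*d,quat(s)); print(s,d,None if q is None else np.round(q,2))
E
```

```text
1 0 [-0.22  0.56 -0.05  1.89  0.04  0.69 -0.12]
1 0.06 [-0.23  0.48 -0.04  2.04  0.03  0.62 -0.13]
-1 0 [-1.11  1.14  1.35  1.92 -1.22  1.23 -2.29]
-1 0.06 [-1.19  1.07  1.35  2.07 -1.2   1.16 -2.24]
```

Run:
```python
from bench import manip, viewer
from h import *
manip.move_pose([.556,.1155,.20],quat(1))
c=viewer.get_calibration("wrist"); im=viewer.get_image("wrist")
np.save('c1.npy',c,allow_pickle=True)
cv2.imwrite("pics/b_wrist.png",im[:,:,::-1])
for P in ([.556,.1155,.09],[.7109,.165,.03],[.6705,.168,.03]): print(proj(c,P))
print(manip.current_clock(),manip.current_tool_pos(),manip.current_force(),c['eye'])
```

```text
[[316.78497188 241.30044882]]
[[496.01323195 196.79768307]]
[[453.25875274 186.27615011]]
2.3167 [0.55577067 0.11726823 0.19999758] [ 0.03404377 -0.11786807  0.17709768] [0.54434621 0.19320254 0.35804718]
```

View pics/b_wrist.png

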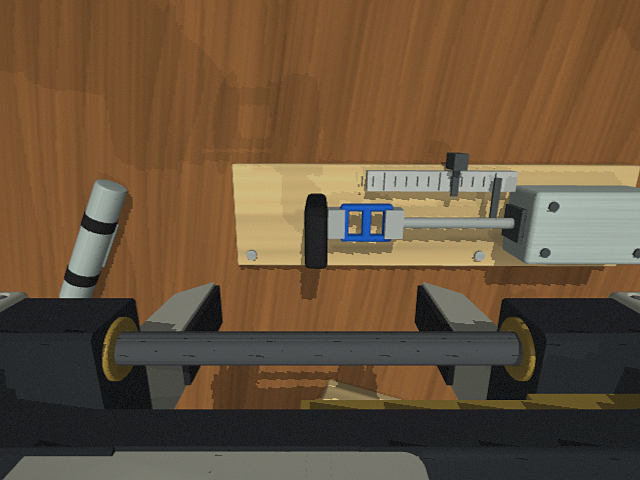

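The wrist view shows the grip at (316,231), its column as predicted, with the rider at (455,183) and the pointer at about (496,192). The board is level in the picture, so the yaw is right. Descend and grasp.

Run:
```python
from bench import manip, viewer, effector
from h import *
manip.servo_line([.5565,.1185,.049],ori=quat(1),vel=.12)
print(manip.current_tool_pos(),manip.current_force())
effector.close(f_grip=25)
manip.sleep(.2)
p=np.array(manip.current_tool_pos())
print(manip.current_clock(),p,manip.current_force(),manip.current_finger_gap(),R.from_quat(manip.current_tcp_rot()).as_matrix()[:,0])
np.save('grasp.npy',p)
cv2.imwrite("pics/c_top.png",cv2.resize(viewer.get_image("top")[90:330,150:350,::-1],None,fx=2.5,fy=2.5))
```

```text
[0.5572217  0.11862762 0.0497859 ] [ 0.32460595  0.06784671 -0.13523803]
5.0583 [0.55380397 0.118052   0.04861358] [-7.91266991 -1.16052135  5.28699395] 0.017877401236302035 [ 0.98738536  0.15825744 -0.00497432]
```

View pics/c_top.png

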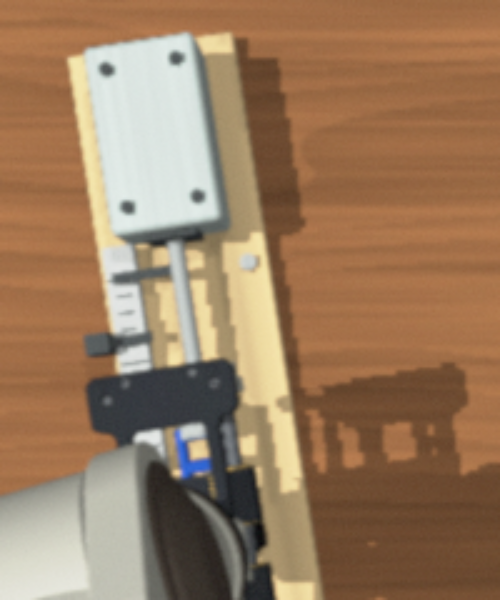

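Grasp holds: the gap is 17.9 mm, and the pointer is still at home at about (140,275) in the crop, with the rider at (130,343). Next, pull out 38 mm slowly and check.

Run:
```python
from bench import manip, viewer, effector
from h import *
p=np.load('grasp.npy')
t=p-AX*.0385; t[2]=.049
manip.servo_line(t,ori=quat(1),vel=.04)
a=np.array(manip.current_tool_pos())
im=viewer.get_image("top"); w=viewer.get_image("wrist")
print(manip.current_clock(),(a-p)@AX,a-p,manip.current_force(),manip.current_finger_gap())
cv2.imwrite("pics/d_topf.png",im[:,:,::-1])
cv2.imwrite("pics/d_top.png",cv2.resize(im[160:280,150:290,::-1],None,fx=5,fy=5,interpolation=2))
cv2.imwrite("pics/d_wrist.png",w[:,:,::-1])
```

```text
6.3917 -0.0384322149112635 [-0.0379501  -0.00606834  0.00014827] [  4.36499713   0.86920174 -14.17387282] 0.018346755439526113
```

View pics/d_top.png

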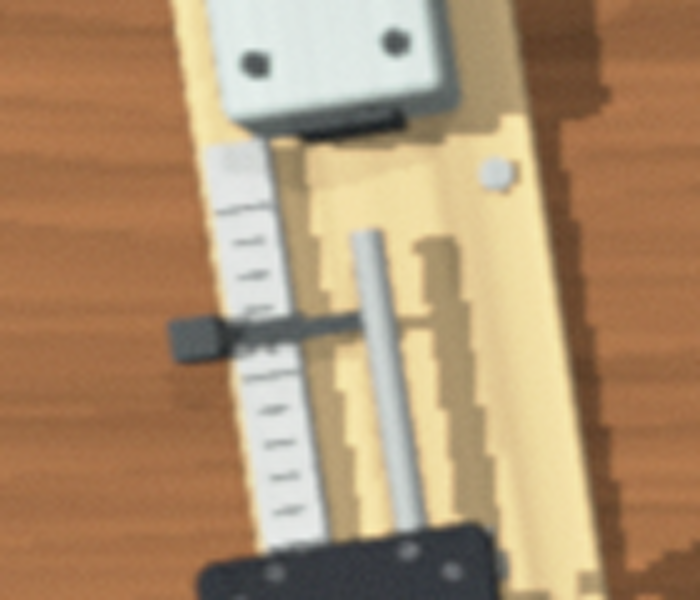

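View pics/d_wrist.png

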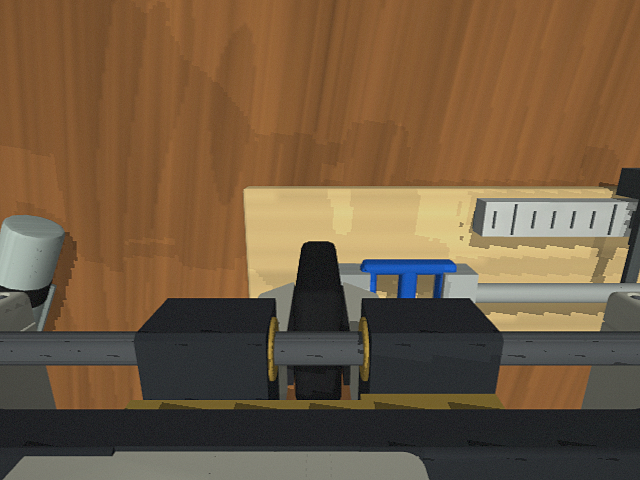

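In the top crop, the pointer's arm at (330,325) runs straight into the rider clip at (255,333), so they are level to within a millimetre or two. Hold, then ease home.

Run:
```python
from bench import manip, viewer, effector
from h import *
p=np.load('grasp.npy')
t0=manip.current_clock()
manip.sleep(2.4)
a=np.array(manip.current_tool_pos()); print(manip.current_clock()-t0,(a-p)@AX,manip.current_finger_gap())
im=viewer.get_image("top")
cv2.imwrite("pics/e_hold.png",cv2.resize(im[160:280,150:290,::-1],None,fx=5,fy=5,interpolation=2))
t=p+AX*.001; t[2]=.049
manip.servo_line(t,ori=quat(1),vel=.03); manip.sleep(.4)
a=np.array(manip.current_tool_pos()); print(manip.current_clock(),(a-p)@AX,manip.current_force(),manip.current_finger_gap())
im=viewer.get_image("top")
cv2.imwrite("pics/e_home.png",cv2.resize(im[160:280,150:290,::-1],None,fx=5,fy=5,interpolation=2))
```

```text
2.4000000000000004 -0.03867035556905222 0.017493865218029304
10.7083 0.00012028989851083515 [ -4.51810127   0.26553298 -17.1847906 ] 0.01815053187263587
```

View pics/e_hold.png

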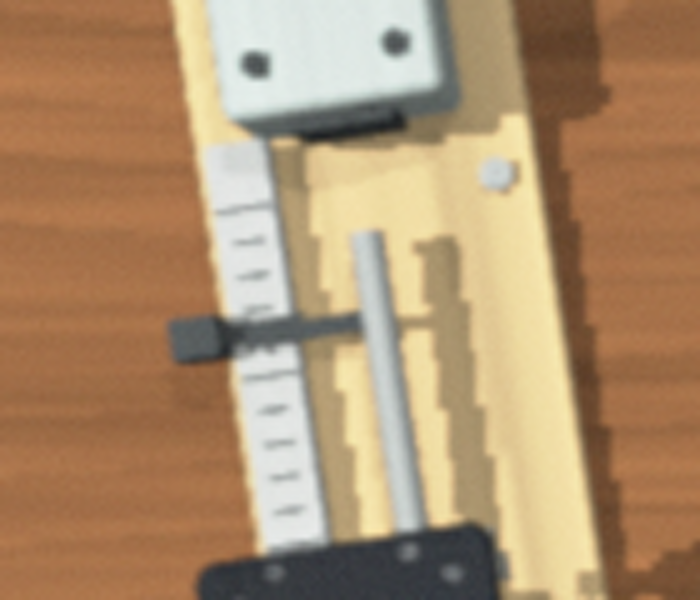

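View pics/e_home.png

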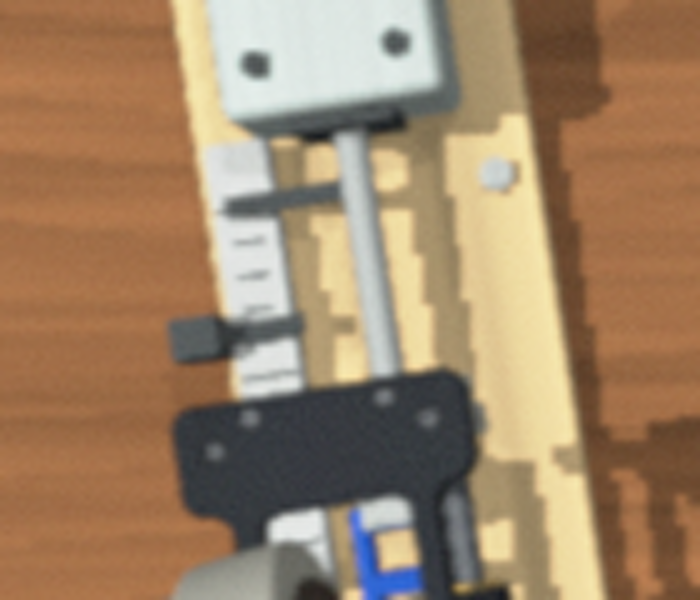

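The pointer stayed merged with the rider throughout the hold. It is now back home at (285,197), and the rider is unmoved at (260,330). Release and retreat.

Run:
```python
from bench import manip, viewer, effector
from h import *
effector.open_jaws(); manip.sleep(.2)
a=np.array(manip.current_tool_pos()); print(a,manip.current_finger_gap(),manip.current_force())
a[2]=.2
manip.servo_line(a,ori=quat(1),vel=.12); manip.sleep(.3)
im=viewer.get_image("top")
cv2.imwrite("pics/f_top.png",cv2.resize(im[160:280,150:290,::-1],None,fx=5,fy=5,interpolation=2))
cv2.imwrite("pics/f_wrist.png",viewer.get_image("wrist")[:,:,::-1])
print(manip.current_clock(),manip.current_tool_pos(),manip.current_force())
```

```text
[0.55480671 0.11819835 0.04901546] 0.09173397518792867 [-0.251049    0.42666743  0.20469103]
14.0083 [0.55472291 0.11818277 0.19978626] [-0.75349126  0.42121702  0.2481402 ]
```

View pics/f_wrist.png

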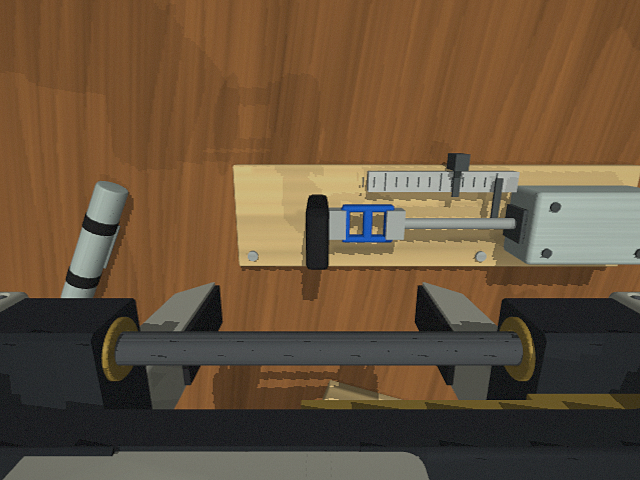

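View pics/f_top.png

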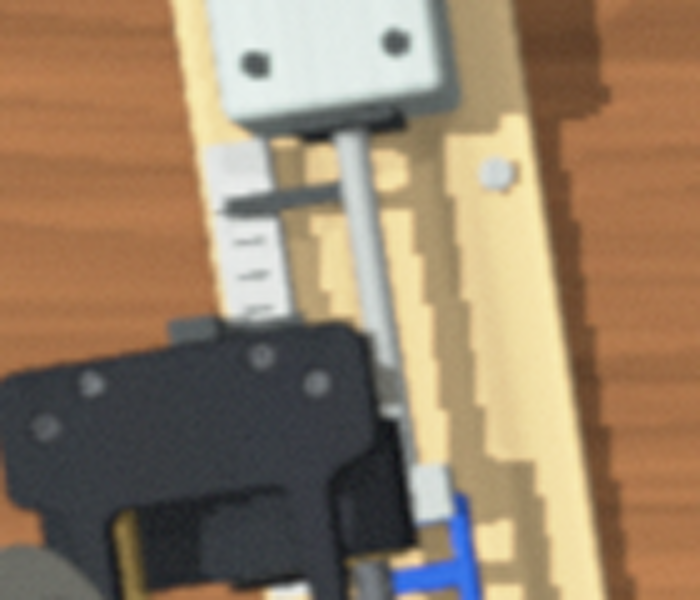

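The wrist view matches the one before the grasp to about 1 px: grip at (317,231), rider at (456,183), pointer at (497,192). The drawbar is home and the robot is clear, so I'll hand in.

```bash
python3 -c "
from bench import manip
manip.hand_in()"
```

```text
the job is handed in; nothing more can be done
```

I gripped the large tester's upright grip across its thickness and pulled it about 38.5 mm straight out along the drawbar. I held it there for 2.4 s, eased it home at 3 cm/s, let go, rose clear and handed in at about 14 s.

- **Hold:** top views at the start and end of the hold show the pointer merged with the rider clip, level to within a millimetre or two by eye.
- **Home and rider:** after release, the wrist view matched the one before the grasp to about 1 px for grip, pointer and rider. The drawbar is therefore home and the rider unmoved. The contact force was back to about zero.
- **Disagreements:**
  - The wrist view put the grip a few millimetres further left (+y) than the top view did; I gripped in between. The grip is 50 mm wide, so this did not matter.
  - A rough wrist-view estimate of the pointer-to-rider distance was 36 mm, against 39.5 mm from the top view. The top views during the hold settled it.
- **Not measured:** I did not measure the drawbar's speed, only commanded it. The wrist force readings while gripping stayed under about 18 N.

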